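Put the deburring and inspection tools back in their nests

TASK

The flanges are done, so put the bench set away for the next shift: lay (never drop) the deburring tool, the torch, the plug gauge and the chip brush each into the black-and-yellow tool nest whose cut-out has its outline, flat and fully down on the yellow floor, and let go. Leave the loose flange and the oil bottle where they stand.

Things in the scene. Friction and masses are not known exactly. Their poses are not given: they have to be found in the camera images.
- deburring_tool: Deburring tool lying flat: orange hexagonal handle, thin bent steel blade; 142 mm long, 20 wide, 16 high, 50 g. Origin: centre of the underside of these extents; y along the tool from blade to handle, z up. Handle: y = -21 to 71 mm, axis at x = -2 mm, 12 to 16 mm wide; balance and grip point y = 25 mm. Blade: y = -71 to -21 mm, hooked to +x.
- torch: Black pen torch lying on its side; 126 mm long, 22 mm wide, 22 mm high, 110 g, about the same width all along. Origin: centre of its underside, y along the barrel, z up. Grip it across the barrel at the middle.
- plug_gauge: Go/no-go plug gauge lying on a flat: pale hexagonal handle (y = -32 to 44 mm, 16 to 18 mm wide, 16 mm high), a thinner bare steel gauging member at each end; 112 mm long in all, 120 g. Origin: centre of its underside, y along the gauge, z up. Grip it across the handle at the middle.
- chip_brush: Small chip brush lying on its bristles, oval green back on top; 85 mm long, 30 mm wide, 22 mm high, 70 g. Origin: centre of its underside, y along the brush, z up. Grip it across its width at the middle, at half height or above.
- nest_deburring: Deburring tool nest, 176 x 66 x 13 mm, the longest; outline: wide for the handle (y = -26 to 76 mm), thin for the blade (y = -76 to -26 mm). Fixed; yellow floor at z = 5 mm under an 8 mm black layer, cut out 5 mm clear of the tool, upper edge bevelled 3 mm. Origin: centre of underside, y along the pocket, z up. Home: origins in line, y axes alike (one way only).
- nest_torch: Nest of the torch, 160 x 66 x 13 mm; outline: one straight slot 136 x 32 mm. Fixed; yellow floor at z = 5 mm under an 8 mm black layer, cut out 5 mm clear of the tool, upper edge bevelled 3 mm. Origin: centre of underside, y along the pocket, z up. Home: origins over one another, either way round.
- nest_plug_gauge: Nest of the plug gauge, 146 x 62 x 13 mm; outline 122 mm long, 29 mm wide, stepped in to 20 mm over the last 12 mm at both ends. Fixed; yellow floor at z = 5 mm under an 8 mm black layer, cut out 5 mm clear of the tool, upper edge bevelled 3 mm. Origin: centre of underside, y along the pocket, z up. Home: origins over one another, either way round.
- nest_brush: Nest of the chip brush, 120 x 74 x 13 mm, the shortest; outline: a short wide oval 95 x 40 mm. Fixed; yellow floor at z = 5 mm under an 8 mm black layer, cut out 5 mm clear of the tool, upper edge bevelled 3 mm. Origin: centre of underside, y along the pocket, z up. Home: origins over one another, either way round.
- flange: Bystander: a loose turned light-alloy flange ring, 132 mm across, 40 mm high, standing on the bench to the right of the tools. Origin: centre of its underside. (Close behind the tools and the flange, from about x = 0.5 m on, stands a fixed blue crate 150 mm high: pass above it.)
- oil_bottle: Bystander: a white oil bottle with a red spout, 42 mm across, 157 mm tall, standing on the mat behind the leftmost nest. Origin: centre of its underside.

How it is judged:
By the outcome, as a careful person would: the job done as asked, in the order asked, and still so for the second after the job is handed in, with the robot touching nothing.
It also fails if it takes over 118 s, if anything falls off the work surface, if the arm or the gripper's body presses on something with over 40 N, if the wrist force passes 120 N, or if a joint passes its speed limit or range.

ROBOT

A 7-joint arm with a two-finger parallel gripper is mounted at the origin on a cart in front of the work surface, level with it; the furniture and walls round the work are solid. World frame = base frame: x ahead of the robot, y to its left, z up, the work surface at z = 0. Lengths are in m, angles in rad, forces in N, time in s.
With the tool pointing down it reaches from about 0.4 to 0.9 m from the base axis. Payload 5.5 kg.
Tool frame: the origin (TCP) lies midway between the tips of the shut fingers; the grasp point (between the pads) lies 19 mm behind it (manip.grip_depth is the distance from the TCP to the grasp point, in m); z points along the fingers, y is the line along which they close (so a half turn about z gives the same grasp; the last joint's range is limited). The gripper opens to 92 mm and grips with 3 to 60 N. Pads are 19 mm wide; open, the fingers measure 130 mm over their backs; the gripper's body (75 mm by 190 mm) begins 47 mm behind the grasp point.
Start: joints at [-1.006, 0.501, -0.427, 1.55, 0.221, 1.138, -0.21], TCP at [0.193, 0.621, 0.227] pointing down, gripper open.
Joint ranges: [-2.88, 2.88], [-0.31, 2.03], [-1.54, 1.56], [0.2, 2.42], [-1.41, 4.55], [0.19, 2.02], [-2.57, 2.57]. Speed limits (rad/s): [2.57, 2.57, 3.14, 3.14, 3.14, 3.14, 3.14].

INTERFACE

Orientations are given as a unit quaternion [x, y, z, w].
In Python, from bench import manip, effector, viewer gives the robot as it stands. Calls block until the motion is done:
- manip.move_pose(position, orientation): joint-space move of the TCP to a pose.
- manip.servo_line(position, ori=None, vel=0.15): straight line of the TCP; ori=None keeps the orientation; vel is the mean speed in m/s.
- manip.movej(angles): joint-space move.
- effector.open_jaws() and effector.close(f_grip=None): open the fingers fully, or close them until they stop; f_grip is the grip in N (None keeps the last).
- manip.sleep(seconds).
- manip.solve_ik(position, orientation): joint angles nearest the present ones, or None.
- viewer.get_image(name): name is "scene" or "top" or "wrist"; returns the picture (384x512x3 uint8, red, green, blue); there is no depth.
- viewer.get_calibration(name): a dict with "vfov" (degrees; the focal length in pixels is half the picture's height over the tangent of half this angle, whatever the lens; pixels are square), "cx", "cy" (the principal point, pixels), "dist_coeffs" ([k1, k2, p1, p2, k3] as OpenCV has them; the pictures are not rectified), "eye" and "attitude" of the camera in the world. Camera axes: x right, y down, z forward; pixel columns grow to the right and rows downward; lengths in m; the calibration is good to about 2 mm. A picture is of the moment at which its call begins: read the wrist's pose just before it. get_calibration takes no time and is no camera call; for the wrist camera it gives the pose at the moment of the call.
A pose or a line that the arm cannot do raises manip.PlanningError and nothing moves.
- manip.hand_in(): hands the job in; it is judged then, once.
Readings, each from a call of its own:
- manip.current_clock(): time.
- manip.current_q(): joint angles.
- manip.current_joint_velocities(): joint speeds.
- manip.current_tau(): joint torques, N m.
- manip.current_tool_pos(): TCP position.
- manip.current_tcp_rot(): TCP orientation.
- manip.current_force(): force on the tool from outside, world axes, zero at the start.
- manip.current_wrist_torque(): the same for the moment, N m.
- manip.current_finger_gap(): finger opening in m.
- manip.current_gripper_force(): force on a finger pad.
Only numpy, scipy, OpenCV 4.12 (cv2) and the standard library are available. Lean on these libraries where they do the work, as an engineer would, in place of code of your own. Each camera call takes 0.05 s, during which the arm holds its last target. There are 200 camera calls.

## Working session

There is one attempt and no reset: what is moved stays moved. The work goes in short steps, each a Python script; the robot and the scene stay as the last script left them, time stands still between calls to the robot, and variables do not carry over. Pictures are saved under pics/ and viewed, at most 14 in all, crops included, and the job is handed in when it is done.

```bash
ls; mkdir -p pics
python3 - <<'E'
from bench import manip, effector, viewer
import cv2
for n in("scene","top","wrist"):
    print(n,viewer.get_calibration(n)); cv2.imwrite(f"pics/{n}0.png",viewer.get_image(n)[:,:,::-1])
print(manip.current_clock(),manip.current_tcp_rot(),manip.grip_depth)
E
```

```text
pics
scene {'vfov': 48.65200343658613, 'cx': 257.88756213056024, 'cy': 186.94553523648025, 'dist_coeffs': array([-0.03403747,  0.        ,  0.        ,  0.        ,  0.        ]), 'eye': array([ 0.00510513, -1.00365616,  0.69643965]), 'attitude': array([ 0.84239739, -0.23544958,  0.12495043, -0.46831349])}
top {'vfov': 49.22213650639648, 'cx': 256.0932647816426, 'cy': 186.14700763344536, 'dist_coeffs': array([0.00895077, 0.        , 0.        , 0.        , 0.        ]), 'eye': array([ 0.30993227, -0.10388585,  1.38181636]), 'attitude': array([-0.69479028,  0.71530933, -0.04953787,  0.05608057])}
wrist {'vfov': 70.69179327843746, 'cx': 252.5405919067109, 'cy': 194.12907709252053, 'dist_coeffs': array([-0.0612115,  0.       ,  0.       ,  0.       ,  0.       ]), 'eye': array([0.11727614, 0.64358562, 0.38306639]), 'attitude': array([0.79631282, 0.58560667, 0.08938954, 0.12231204])}
0.15 [ 1.50322443e-01  9.88636732e-01 -7.46307067e-04 -1.36299459e-04] 0.0188
```

View pics/top0.png

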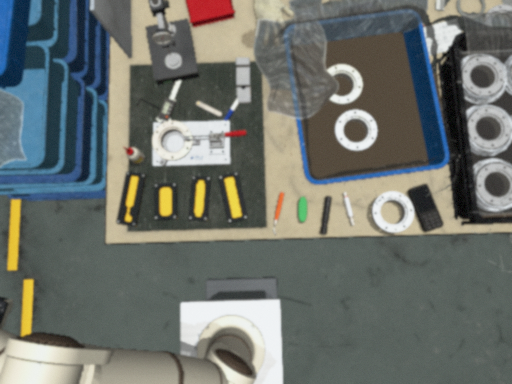

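View pics/scene0.png

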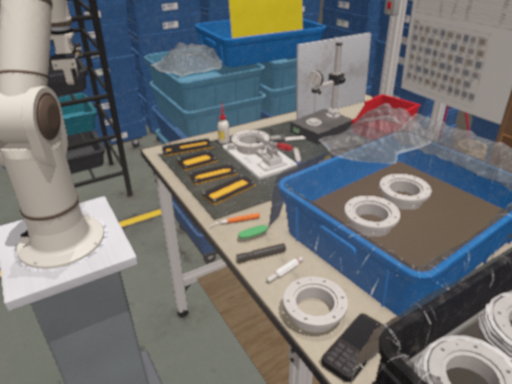

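View pics/wrist0.png

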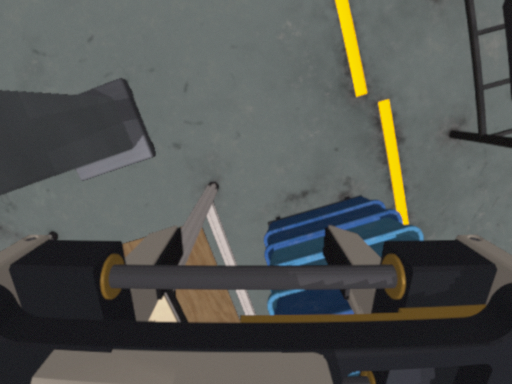

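```bash
cat > h.py <<'E'
from bench import manip, effector, viewer
import cv2, numpy as np
from scipy.spatial.transform import Rotation as R
def cam(n):
    c=viewer.get_calibration(n); f=192/np.tan(np.radians(c["vfov"]/2))
    return dict(K=np.array([[f,0,c["cx"]],[0,f,c["cy"]],[0,0,1]]),d=c["dist_coeffs"],e=c["eye"],R=R.from_quat(c["attitude"]).as_matrix())
def rays(c,px):
    u=cv2.undistortPoints(np.float64(px).reshape(-1,1,2),c["K"],c["d"])[:,0]
    return np.c_[u,np.ones(len(u))]@c["R"].T
def plane(c,px,z):
    r=rays(c,px); return c["e"]+r*((z-c["e"][2])/r[:,2:])
def proj(c,P):
    return cv2.projectPoints(np.float64(P).reshape(-1,3),cv2.Rodrigues(c["R"].T)[0],-c["R"].T@c["e"],c["K"],c["d"])[0][:,0]
def tri(c1,p1,c2,p2):
    a,b=rays(c1,[p1])[0],rays(c2,[p2])[0]
    s=np.linalg.lstsq(np.c_[a,-b],c2["e"]-c1["e"],rcond=None)[0]
    A,B=c1["e"]+s[0]*a,c2["e"]+s[1]*b
    return (A+B)/2,np.linalg.norm(A-B)
def quat(yaw):  # tool down, closing line along world yaw+90deg (fingers close across an object lying along yaw)
    return (R.from_euler("z",yaw)*R.from_quat([0,1,0,0])).as_quat()
E
python3 - <<'E'
from h import *
c=cam("top")
for n,p in dict(deb=(279,207),brush=(302,209),torch=(325,215),plug=(348,209),flange=(393,212),n1=(131,198),n2=(165,202),n3=(199,198),n4=(233,197),bottle=(131,155),crateedge=(315,180)).items(): print(n,plane(c,[p],0.01)[0].round(3))
w=cam("wrist"); T=R.from_quat(manip.current_tcp_rot()).as_matrix()
print((T.T@(w["e"]-manip.current_tool_pos())).round(4),(T.T@w["R"]).round(3))
q=manip.current_q()
for x in (.36,.40,.42):
  for y in(.2,.05,-.1):
    for z in (.3,.4):
      print(x,y,z,manip.solve_ik([x,y,z],quat(0)) is not None,end="; ")
E
```

```text
deb [ 0.445 -0.167  0.01 ]
brush [ 0.436 -0.242  0.01 ]
torch [ 0.415 -0.317  0.01 ]
plug [ 0.432 -0.393  0.01 ]
flange [ 0.418 -0.538  0.01 ]
n1 [0.49 0.32 0.01]
n2 [0.473 0.208 0.01 ]
n3 [0.483 0.095 0.01 ]
n4 [ 0.483 -0.017  0.01 ]
bottle [0.635 0.323 0.01 ]
crateedge [ 0.531 -0.29   0.01 ]
[ 0.0794 -0.0003 -0.1573] [[-0.001 -0.954 -0.3  ]
 [ 1.    -0.001  0.001]
 [-0.001 -0.3    0.954]]
0.36 0.2 0.3 True; 0.36 0.2 0.4 True; 0.36 0.05 0.3 True; 0.36 0.05 0.4 True; 0.36 -0.1 0.3 True; 0.36 -0.1 0.4 True; 0.4 0.2 0.3 True; 0.4 0.2 0.4 True; 0.4 0.05 0.3 True; 0.4 0.05 0.4 True; 0.4 -0.1 0.3 True; 0.4 -0.1 0.4 True; 0.42 0.2 0.3 True; 0.42 0.2 0.4 True; 0.42 0.05 0.3 True; 0.42 0.05 0.4 True; 0.42 -0.1 0.3 True; 0.42 -0.1 0.4 True;
```

```bash
cat > look.py <<'E'
from h import *
import pickle
D={}
for n,p in dict(A1=(.47,.22,.30),A2=(.47,.07,.30),B1=(.43,-.20,.28),B2=(.43,-.36,.28)).items():
    manip.move_pose(list(p),quat(0)); manip.sleep(.3)
    c=cam("wrist"); im=viewer.get_image("wrist"); D[n]=(c,im); cv2.imwrite(f"pics/{n}.png",im[:,:,::-1])
    print(n,manip.current_clock(),manip.current_tool_pos().round(4),manip.current_q().round(2))
pickle.dump(D,open("views.pkl","wb"))
cv2.imwrite("pics/combo.png",np.vstack([D["A1"][1][:280],D["B1"][1][:280]])[:,:,::-1])
E
python3 look.py
```

```text
A1 2.2917 [0.4698 0.2204 0.2999] [-0.21  0.18 -0.32  1.79  0.06  1.18  1.02]
A2 3.2917 [0.47   0.071  0.2999] [-0.    0.09 -0.22  1.89  0.02  1.16  1.35]
B1 4.7 [ 0.4303 -0.1993  0.28  ] [ 0.34  0.1   0.04  1.93 -0.    1.12  1.95]
B2 5.7333 [ 0.4305 -0.3592  0.2802] [ 0.51  0.26  0.16  1.73 -0.05  1.15  2.26]
```

View pics/combo.png

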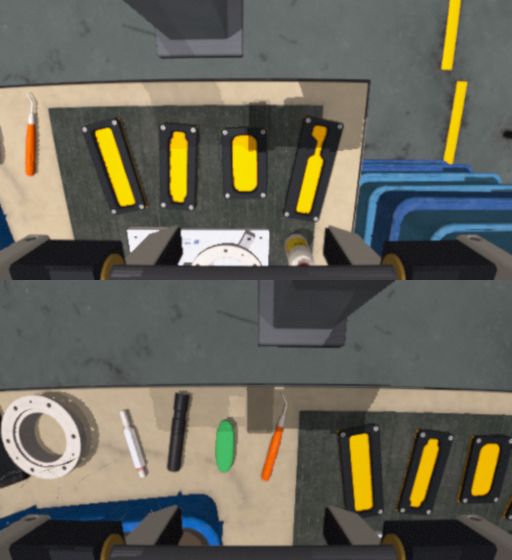

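```bash
cat > look2.py <<'E'
from h import *
import pickle
D={}
V=dict(plug=(.432,-.393),torch=(.415,-.317),brush=(.436,-.242),deb=(.445,-.167),n_torch=(.483,-.017),n_plug=(.483,.095),n_brush=(.473,.208),n_deb=(.49,.32))
tiles=[]
for n,(x,y) in V.items():
    manip.move_pose([x+.075,y,.22],quat(0)); manip.sleep(.3)
    c=cam("wrist"); im=viewer.get_image("wrist"); D[n]=(c,im)
    u,v=proj(c,[x,y,.01])[0].astype(int); print(n,u,v,manip.current_clock())
    tiles.append(cv2.resize(im[max(v-75,0):max(v-75,0)+150,u-50:u+50],None,fx=2,fy=2,interpolation=cv2.INTER_CUBIC))
pickle.dump(D,open("v2.pkl","wb"))
cv2.imwrite("pics/tiles.png",np.vstack([np.hstack(tiles[:4]),np.hstack(tiles[4:])])[:,:,::-1])
E
python3 look2.py
```

```text
plug 253 113 6.575
torch 253 113 7.3333
brush 254 113 8.0917
deb 254 113 8.8417
n_torch 254 113 9.8583
n_plug 254 113 10.7333
n_brush 254 112 11.6083
n_deb 254 112 12.4833
```

View pics/tiles.png

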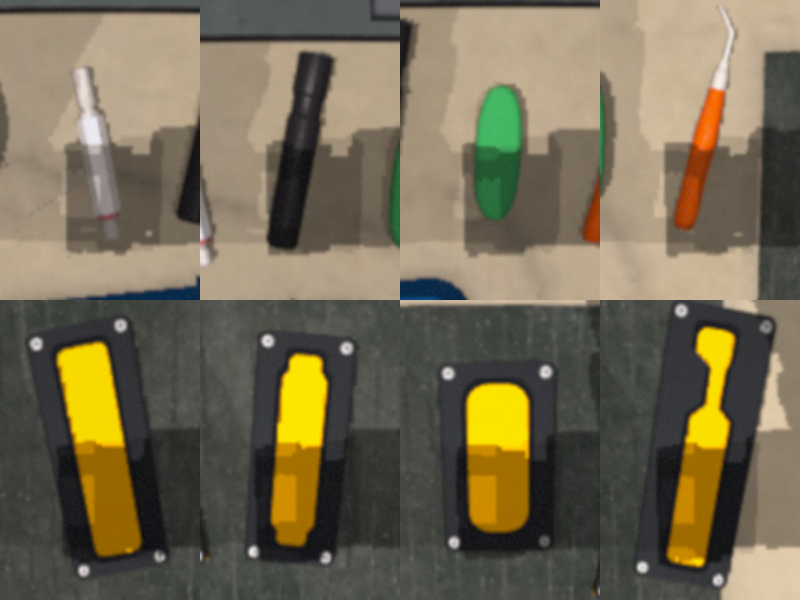

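```bash
cat > meas.py <<'E'
from h import *
import pickle
D=pickle.load(open("v2.pkl","rb"))
def comps(m,amin):
    n,l,s,c=cv2.connectedComponentsWithStats(m.astype(np.uint8)); return [(l==i) for i in range(1,n) if s[i,4]>=amin]
def mask(im,kind):
    h,s,v=[a.astype(float) for a in cv2.split(cv2.cvtColor(im,cv2.COLOR_RGB2HSV))]
    r,g,b=[a.astype(float) for a in cv2.split(im)]
    m=dict(deb=(h<14)&(s>180)&(v>60),brush=(h>40)&(h<80)&(s>110),torch=(v<58)&(s<110),plug=((r-b)<.16*r+2)&(v>70),yel=(h>18)&(h<32)&(s>200)&(v>90))[kind]
    m=cv2.morphologyEx(m.astype(np.uint8),cv2.MORPH_CLOSE,np.ones((3,3)))
    m[225:]=0; return m
def item(c,im,kind,xy,z,rad=.04):
    best=None
    for m in comps(mask(im,kind),150):
        p=plane(c,[np.argwhere(m)[:,::-1].mean(0)],z)[0][:2]; d=np.hypot(*(p-xy))
        if d<rad and (best is None or d<best[0]): best=(d,m)
    if best is None: return None
    cn=cv2.findContours(best[1].astype(np.uint8),cv2.RETR_EXTERNAL,cv2.CHAIN_APPROX_NONE)[0]
    return max(cn,key=len)[:,0].astype(float)
def rect(c,cn,z):
    P=plane(c,cn,z)[:,:2]*1000; (cx,cy),(w,h),a=cv2.minAreaRect(P.astype(np.float32))
    if h>w: w,h,a=h,w,a+90
    a=(a+90)%180-90
    return np.array([cx,cy])/1000,a,w,h
def screws(c,im,xy,a,L,W):
    g=im.max(2).astype(np.float32); t=cv2.morphologyEx(g,cv2.MORPH_TOPHAT,np.ones((9,9)))
    a=np.radians(a); out=[]
    for sx,sy in ((1,1),(1,-1),(-1,-1),(-1,1)):
        l=np.array([sx*(L/2-8),sy*(W/2-8)])/1000
        q=xy+[np.cos(a)*l[0]-np.sin(a)*l[1],np.sin(a)*l[0]+np.cos(a)*l[1]]
        u,v=proj(c,[*q,.013])[0].round().astype(int)
        if not(8<=u<504 and 8<=v<235): return None
        w=t[v-7:v+8,u-7:u+8]; i,j=np.unravel_index(w.argmax(),w.shape); i+=v-7;j+=u-7
        w=t[i-3:i+4,j-3:j+4]; w=np.clip(w-.3*w.max(),0,None); yy,xx=np.mgrid[i-3:i+4,j-3:j+4]
        out.append(((w*xx).sum()/w.sum(),(w*yy).sum()/w.sum()))
    return np.array(out)
T=dict(deb=(.445,-.167,.008),torch=(.415,-.317,.011),plug=(.432,-.393,.008),brush=(.436,-.242,.011))
N=dict(n_deb=(.49,.32,176,66),n_torch=(.483,-.017,160,66),n_plug=(.483,.095,146,62),n_brush=(.473,.208,120,74))
if __name__=="__main__":
    for k,(x,y,z) in T.items():
        C={}
        for v,(c,im) in D.items():
            if v in("plug","torch","brush","deb"):
                cn=item(c,im,k,(x,y),z)
                if cn is not None: C[v]=(c,cn)
        for v,(c,cn) in C.items():
            xy,a,w,h=rect(c,cn,z); print(k,v,xy.round(4),round(a,1),round(w,1),round(h,1),end=" ")
            if v!=k:
                # triangulate rect centre in pixels
                f=lambda c,cn: cv2.minAreaRect(cn.astype(np.float32))[0]
                p,e=tri(*[q for vv in(k,v) for q in(C[vv][0],f(*C[vv]))]); print("tri",(p*1000).round(1),round(e*1000,1))
            else: print()
    for k,(x,y,L,W) in N.items():
        S={}
        for v,(c,im) in D.items():
            cn=item(c,im,"yel",(x,y),.005)
            if cn is None: continue
            xy,a,w,h=rect(c,cn,.005); s=screws(c,im,xy,a,L,W)
            if v==k or s is not None: print(k,v,"floor",xy.round(4),round(a,1),round(w,1),round(h,1),end=" ")
            if s is None: continue
            S[v]=(c,s); P=plane(c,s,.013)[:,:2]; d=P[0]+P[1]-P[2]-P[3]
            print("screws",P.mean(0).round(4),round(np.degrees(np.arctan2(d[1],d[0])),2),"sides",(1000*np.linalg.norm(P-np.roll(P,1,0),axis=1)).round(1))
        for v in S:
            if v!=k and k in S: print("   z:",[ (tri(S[k][0],a,S[v][0],b)[0][2]*1000).round(1) for a,b in zip(S[k][1],S[v][1])])
E
python3 meas.py
```

```text
deb plug [ 0.4509 -0.1703] -14.5 90.6 16.6 tri [ 450.1 -167.6    4. ] 0.1
deb torch [ 0.4512 -0.1693] -14.4 91.3 15.3 tri [ 450.1 -167.6    4.9] 0.3
deb brush [ 0.4509 -0.1687] -14.7 91.3 14.2 tri [ 449.9 -167.6    3.6] 0.3
deb deb [ 0.4512 -0.168 ] -14.7 90.8 14.4 
torch plug [ 0.4171 -0.321 ] -11.3 124.4 21.0 tri [ 414.8 -319.9    8.4] 0.4
torch torch [ 0.4174 -0.3203] -11.1 124.2 21.5 
torch brush [ 0.4169 -0.3188] -11.1 123.9 20.5 tri [ 414.6 -319.7    5.6] 0.9
torch deb [ 0.417  -0.3178] -11.1 122.5 21.3 tri [ 414.7 -319.8    5.8] 0.7
plug plug [ 0.4271 -0.398 ] 11.3 94.2 19.6 
plug torch [ 0.4362 -0.3951] 11.5 113.2 20.2 tri [ 429.9 -396.8    8.7] 8.8
plug brush [ 0.4266 -0.3961] 11.3 94.5 20.1 tri [ 425.4 -398.2    3.6] 0.5
plug deb [ 0.4357 -0.3954] 11.2 112.6 24.0 tri [ 429.8 -398.3    3.3] 8.2
brush plug [ 0.4377 -0.2428] -3.1 82.1 29.1 tri [ 436.2 -244.    14.1] 0.6
brush torch [ 0.4374 -0.2435] -4.0 81.6 28.1 tri [ 436.  -244.1   13.8] 0.2
brush brush [ 0.4371 -0.2441] -5.8 82.8 28.3 
brush deb [ 0.438  -0.2443] -3.9 82.1 27.7 tri [ 436.4 -244.1   11.9] 1.1
n_deb n_plug f
[... 2440 characters left out ...]
, np.float64(12.1)]
n_brush n_torch floor [0.4776 0.2074] 0.8 95.8 39.4 screws [0.4782 0.2057] 0.63 sides [106.9  60.9 107.   61. ]
n_brush n_plug floor [0.4778 0.2067] 0.5 95.0 40.4 screws [0.4781 0.2058] 0.71 sides [106.3  60.9 106.8  61. ]
n_brush n_brush floor [0.4774 0.206 ] -0.2 95.4 41.1 screws [0.478 0.206] 0.63 sides [106.4  61.3 106.3  61.1]
n_brush n_deb floor [0.4775 0.2054] 0.5 95.8 40.9 screws [0.4779 0.2063] 0.59 sides [106.1  60.7 106.3  60.9]
   z: [np.float64(12.1), np.float64(12.8), np.float64(12.6), np.float64(12.5)]
   z: [np.float64(12.0), np.float64(13.2), np.float64(12.4), np.float64(12.0)]
   z: [np.float64(13.3), np.float64(11.2), np.float64(11.7), np.float64(12.1)]
```

```bash
cat > m2.py <<'E'
from meas import *
def pca(c,im,cn,z):
    m=np.zeros(im.shape[:2],np.uint8); cv2.fillPoly(m,[cn.astype(np.int32)],1)
    P=plane(c,np.argwhere(m)[:,::-1].astype(float),z)[:,:2]; w,v=np.linalg.eigh(np.cov(P.T)); d=v[:,1]*np.sign(v[0,1])
    return P.mean(0),np.degrees(np.arctan2(d[1],d[0]))
if __name__=="__main__":
    for v in("plug","torch","brush","deb"):
        c,im=D[v]; cn=item(c,im,"brush",(.437,-.244),.015); p,a=pca(c,im,cn,.015); print("brush",v,p.round(4),a.round(2),rect(c,cn,.015)[0].round(4))
        r,g,b=[q.astype(float) for q in cv2.split(im)]
        m=((r-b)/(r+1)<.22)&(r>60); m[225:]=0
        for q in comps(m,150):
            cn=max(cv2.findContours(q.astype(np.uint8),cv2.RETR_EXTERNAL,cv2.CHAIN_APPROX_NONE)[0],key=len)[:,0].astype(float)
            xy,a,w,h=rect(c,cn,.008)
            if np.hypot(*(xy-[.434,-.396]))<.03: print("plug",v,xy.round(4),round(a,1),round(w,1),round(h,1),pca(c,im,cn,.008)[0].round(4))
    # crate rim: first strongly blue pixel in columns, at z=.15
    c,im=D["brush"]; h,s,vv=cv2.split(cv2.cvtColor(im,cv2.COLOR_RGB2HSV)); bl=(h>95)&(h<125)&(s>130)&(vv>60)
    for u in range(0,320,20):
        r=np.where(bl[60:235,u])[0]
        if len(r): print(u,r[0]+60,plane(c,[(u,r[0]+60)],.15)[0][:2].round(3),end=";")
    c,im=D["torch"]; T=R.from_quat(quat(0)).as_matrix(); p0=c["e"]-T@[.0794,-.0003,-.1573]
    print("\ntips",proj(c,[p0+T@[sx*.0095,s*y,z] for z in(0,-.03) for sx in(-1,1) for s,y in((1,.046),(1,.065))]).round(0).tolist())
    for n,p,y in(("deb",(.451,-.168,.0085),-14.6),("torch",(.417,-.32,.009),-11.1),("plug",(.436,-.396,.0085),11.4),("brush",(.437,-.244,.012),-4),("n_deb",(.5,.317,.0135),-10),("n_torch",(.485,-.017,.014),11),("n_plug",(.485,.093,.0135),-5),("n_brush",(.478,.206,.017),.6)):
        for f in(0,180):
            q=manip.solve_ik(list(p),quat(np.radians(y+f))); print(n,f,None if q is None else np.round(q,2))
    cv2.imwrite("pics/tip.png",cv2.resize(im[150:384,256:],None,fx=2.5,fy=2.5)[:,:,::-1])
E
python3 m2.py
```

```text
brush plug [ 0.4365 -0.2444] -4.13 [ 0.4376 -0.2444]
plug plug [ 0.4278 -0.3989] 18.2 96.9 30.0 [ 0.43   -0.3971]
brush torch [ 0.4364 -0.2443] -4.01 [ 0.4371 -0.2443]
plug torch [ 0.4258 -0.397 ] 9.5 97.9 24.5 [ 0.4288 -0.3965]
brush brush [ 0.4363 -0.2439] -4.17 [ 0.437  -0.2441]
plug brush [ 0.4269 -0.3982] 17.5 96.3 28.9 [ 0.4289 -0.3956]
brush deb [ 0.4366 -0.2436] -3.74 [ 0.4381 -0.2435]
plug deb [ 0.4266 -0.3994] -16.6 90.3 69.6 [ 0.4313 -0.3985]
0 201 [ 0.508 -0.483];20 195 [ 0.502 -0.46 ];40 197 [ 0.504 -0.44 ];60 195 [ 0.503 -0.42 ];80 193 [ 0.501 -0.4  ];100 191 [ 0.499 -0.381];120 188 [ 0.496 -0.362];140 186 [ 0.495 -0.343];160 184 [ 0.493 -0.325];180 185 [ 0.494 -0.308];200 180 [ 0.489 -0.29 ];220 178 [ 0.488 -0.272];240 196 [ 0.504 -0.255];
tips [[323.0, 251.0], [352.0, 251.0], [326.0, 225.0], [355.0, 225.0], [337.0, 278.0], [370.0, 278.0], [340.0, 248.0], [375.0, 247.0]]
deb 0 [ 0.23  0.53  0.08  2.12 -0.08  0.5   1.69]
deb 180 [-0.64  1.18  1.35  2.14 -1.34  1.18 -0.41]
torch 0 [ 0.49  0.58  0.14  2.01 -0.15  0.56  2.11]
torch 180 [-0.21  0.97  1.12  2.03 -1.13  0.96 -0.22]
plug 0 [ 0.62  0.65  0.1   1.85 -0.1   0.64  2.54]
plug 180 [ 0.32  0.71  0.49  1.86 -0.5   0.69 -0.27]
brush 0 [ 0.37  0.54  0.1   2.07 -0.11  0.54  2.05]
brush 180 [-0.38  0.93  1.13  2.09 -1.13  0.93 -0.23]
n_deb 0 [-0.54  0.65 -0.09  1.84  0.09  0.66  0.71]
n_deb 180 [-1.44  1.25  1.35  1.87 -1.32  1.27 -1.4 ]
n_torch 0 [ 0.04  0.52 -0.08  2.1   0.07  0.52  1.68]
n_torch 180 [-0.38  0.56  0.44  2.11 -0.44  0.55 -1.  ]
n_plug 0 [-0.19  0.53 -0.07  2.08  0.06  0.53  1.18]
n_plug 180 [-1.17  1.17  1.35  2.11 -1.32  1.19 -0.82]
n_brush 0 [-0.37  0.56 -0.1   2.02  0.1   0.58  1.03]
n_brush 180 [-0.83  0.6   0.46  2.03 -0.46  0.61 -1.62]
```

View pics/tip.png

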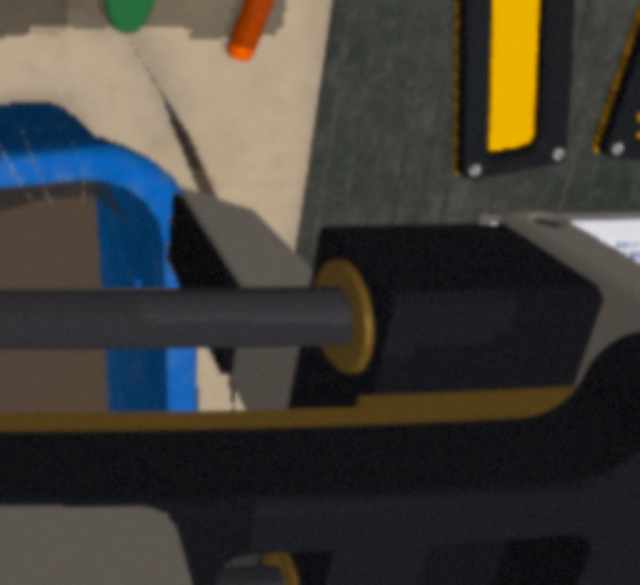

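```bash
cat > pp.py <<'E'
from h import *
def job(xy,yaw,lat,zt,nxy,nyaw,f=25):
    a,b=np.radians(yaw),np.radians(nyaw); q,qn=quat(a),quat(b)
    x,y=np.array(xy)+lat*np.array([-np.sin(a),np.cos(a)])
    manip.move_pose([x,y,.20],q); manip.servo_line([x,y,.05],q,.15); manip.servo_line([x,y,zt],q,.05); manip.sleep(.2)
    print("at",manip.current_tool_pos().round(4),manip.current_force().round(1))
    effector.close(f); manip.sleep(.2); g0=manip.current_finger_gap()
    manip.servo_line([x,y,zt+.03],q,.05); manip.sleep(.2); print("gap",g0,manip.current_finger_gap(),manip.current_gripper_force(),manip.current_force().round(2))
    if manip.current_finger_gap()<.008: print("MISSED"); return False
    manip.servo_line([x,y,.22],q,.2)
    manip.move_pose([*nxy,.22],qn); manip.servo_line([*nxy,zt+.035],qn,.15); manip.servo_line([*nxy,zt+.009],qn,.04); manip.sleep(.3)
    f0=manip.current_force(); z=zt+.009
    while z>zt+.0042:
        z-=.0005; manip.servo_line([*nxy,z],qn,.02); manip.sleep(.05); d=(manip.current_force()-f0)[2]
        if d>1.5: break
    print("down z",z-zt,manip.current_tool_pos().round(4),"dF",d,"t",manip.current_clock())
    effector.open_jaws(); manip.sleep(.2); print("open",manip.current_force().round(1))
    manip.servo_line([*nxy,.08],qn,.06); manip.servo_line([*nxy,.20],qn,.2); print("t",manip.current_clock())
    return True
E
python3 - <<'E'
from pp import *
t=np.radians(-10.05); o=np.array([.4905,.3195])
n=o+.025*np.array([np.cos(t),np.sin(t)])-.002*np.array([np.sin(t),-np.cos(t)])
print(n); job((.4512,-.168),-14.6,.008,.0085,n,-10.05)
manip.move_pose([.565,.32,.22],quat(0)); manip.sleep(.3)
im=viewer.get_image("wrist"); cv2.imwrite("pics/d1.png",cv2.resize(im[20:230,170:340],None,fx=2.5,fy=2.5)[:,:,::-1])
E
```

```text
[0.51546541 0.31710662]
at [ 0.4535 -0.1603  0.0088] [-1.  -1.4 -0.4]
gap 0.012183289359058424 0.011742016569774805 24.99684512615204 [-0.87 -0.06  0.15]
down z 0.008 [0.5156 0.3172 0.0167] dF 3.0676932159883328 t 24.8167
open [ 0.9 -0.4 -0.4]
t 28.2917
```

View pics/d1.png

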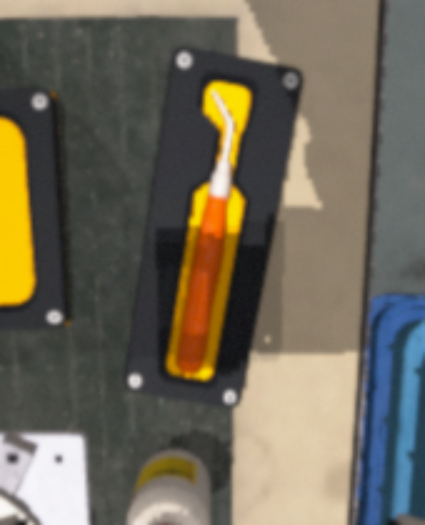

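```bash
python3 - <<'E'
s=open('pp.py').read()
s=s.replace("def job","""def fz():
    v=[]
    for _ in range(6): v.append(manip.current_force()[2]); manip.sleep(.03)
    return np.mean(v)
def job""").replace("f0=manip.current_force()","f0=fz()").replace("manip.sleep(.05); d=(manip.current_force()-f0)[2]","d=fz()-f0; print(round((z-zt)*1e3,1),round(d,2),end=' ')").replace("d>1.5","d>3")
open('pp.py','w').write(s)
E
python3 - <<'E'
from pp import *
job((.4174,-.3203),-11.1,-.005,.009,(.4853,-.0170),10.95)
manip.move_pose([.56,-.02,.22],quat(0)); manip.sleep(.3)
im=viewer.get_image("wrist"); cv2.imwrite("pics/d2.png",cv2.resize(im[20:230,80:430],None,fx=2,fy=2)[:,:,::-1])
E
```

```text
at [ 0.4167 -0.3254  0.0093] [-0.8  0.1  0.8]
gap 0.022026022848374568 0.021728947437068276 24.999617636203766 [ 0.25  0.52 -1.23]
8.5 -0.02 8.0 2.99 7.5 10.25 down z 0.007499999999999998 [ 0.4854 -0.017   0.0171] dF 10.248169497821292 t 42.1167
open [ 0.4 -0.8 -0.1]
t 45.4667
```

View pics/d2.png

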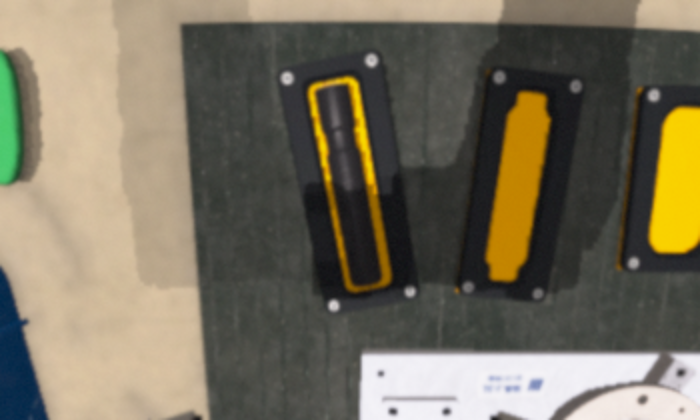

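Run:
```python
from pp import *
job((.436,-.396),10.5,.003,.0085,(.4851,.0931),-5.1)
manip.move_pose([.56,.09,.22],quat(0)); manip.sleep(.3)
im=viewer.get_image("wrist"); cv2.imwrite("pics/d3.png",cv2.resize(im[20:230,80:430],None,fx=2,fy=2)[:,:,::-1])
```

```text
at [ 0.4357 -0.3933  0.0089] [-0.4 -0.2 -0.7]
gap 0.015396824143495292 0.015271387832422403 24.997237622737885 [-0.16 -0.53 -1.  ]
8.5 0.21 8.0 3.41 down z 0.008 [0.4852 0.0931 0.0167] dF 3.408349091195933 t 58.7083
open [ 0.  -0.8 -1.2]
t 62.1417
```

View pics/d3.png

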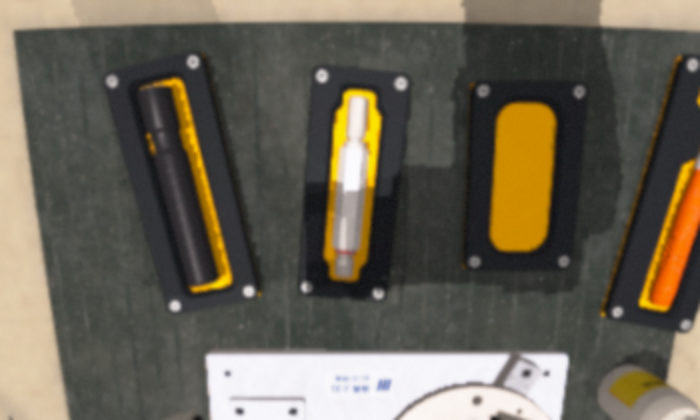

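Run:
```python
from pp import *
job((.437,-.2441),-4.0,0,.0125,(.478,.2060),.65)
import pickle
D={}
for n,y in(("e1",.14),("e2",.26)):
    manip.move_pose([.56,y,.22],quat(0)); manip.sleep(.3)
    c=cam("wrist"); im=viewer.get_image("wrist"); D[n]=(c,im)
pickle.dump(D,open("v3.pkl","wb"))
cv2.imwrite("pics/d4.png",np.vstack([cv2.resize(i[20:230],None,fx=1.4,fy=1.4) for c,i in D.values()])[:,:,::-1])
print(manip.current_clock())
```

```text
at [ 0.4373 -0.2442  0.0128] [-0.1 -0.6 -0.4]
gap 0.02809836993464729 0.02762817931508492 24.278764642076567 [ 0.42 -0.32 -0.86]
8.5 -0.23 8.0 2.96 7.5 9.57 down z 0.007499999999999996 [0.4781 0.2061 0.0206] dF 9.573647266764596 t 75.3083
open [ 0.   0.3 -0.1]
t 78.525
80.2833
```

View pics/d4.png

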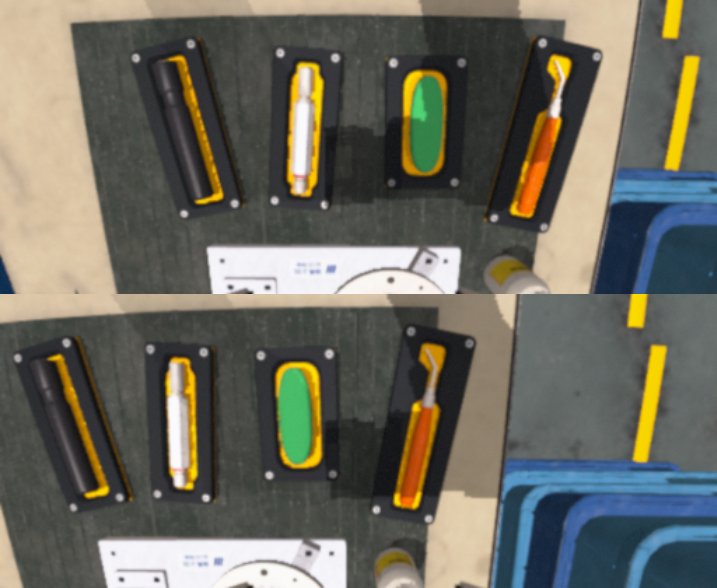

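Run:
```python
from h import *
a=cv2.imread("pics/top0.png")[:,:,::-1].astype(int); b=viewer.get_image("top").astype(int)
for n,(x0,x1,y0,y1) in dict(flange=(365,420,185,240),bottle=(122,146,145,168)).items():
    d=abs(a-b)[y0:y1,x0:x1].max(2); print(n,d.mean().round(1),(d>60).sum())
cv2.imwrite("pics/fin.png",cv2.resize(b[130:245,90:440].astype(np.uint8),None,fx=2,fy=2)[:,:,::-1])
```

```text
flange 9.3 0
bottle 54.5 194
```

View pics/fin.png

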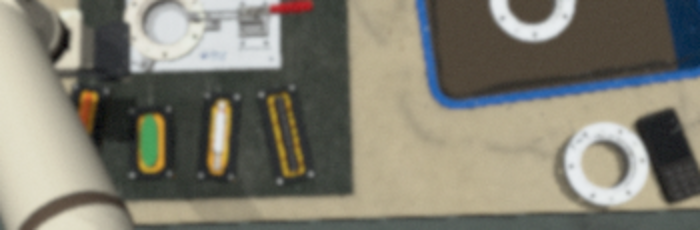

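The flange hasn't moved. The arm hides the bottle in this view, but the wrist pictures show it still standing in place. All four tools are in their nests, so I'm handing in.

```bash
python3 -c "
from h import *
print(manip.hand_in(), manip.current_clock())"
```

```text
the job is handed in; nothing more can be done
the job is handed in; nothing more can be done
```

The deburring tool, torch, plug gauge and chip brush each lie in their own nest, and I handed the job in at about 80 s; the flange and the oil bottle were not touched. The deburring tool was let go on a single, noisier force reading than the other three, but it reached the same height as they did and looks fully seated.

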